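# Strip down a battery hold-down with one left-hand wing nut

### The job

Take the hold-down strap off the clamped battery: back off both wing nuts by at least a quarter turn each, then slide the strap out sideways from under them, its slots leaving the studs, and lay it flat, fin up, in the middle of the empty grey tray. One of the two nuts has a left-hand thread and nobody marked which, so feel gently which way each one gives: turned more than about 15 degrees tighter it would strip. Do not pull at the strap before both nuts are loose, do not drop it, and leave everything else on the bench where it is.

Things in the scene. Friction and masses are not known exactly. Their poses are not given: they have to be found in the camera images.
- cradle: battery cradle, fixed: dark steel base plate 180 x 205 mm, on it a black battery 150 mm (x) x 115 mm (y), its top 103 mm above the bench. Origin: centre of the underside of the plate. Upright studs of 12 mm diameter at x = 0, y = +-77 mm, a wing nut on each. The battery top is flat but for two terminals (10 mm high) at x = +58, y = +-35 mm.
- wings_a (a point): middle of the wing of a steel wing nut (nut_a, at either end of the strap; both look alike): an upright flat bar 66 mm long (this point's x), 12 mm thick (y), 38 mm high (this point +-19 mm) on a hub of 11 mm radius, whose 32 mm wide foot, 1 mm above the strap, is 44 mm below this point. It turns about the vertical here (0.12 N m) and rises 1.8 mm per rad loosened.
- wings_b (a point): middle of the wing of a steel wing nut (nut_b, at either end of the strap; both look alike): an upright flat bar 66 mm long (this point's x), 12 mm thick (y), 38 mm high (this point +-19 mm) on a hub of 11 mm radius, whose 32 mm wide foot, 1 mm above the strap, is 44 mm below this point. It turns about the vertical here (0.12 N m) and rises 1.8 mm per rad loosened.
- nut_a (a joint): nut_a, rad: 0 tight (start), positive loosened, 1.57 a quarter turn, 4.2 end of travel (it stays on the stud). Which way it loosens, seen from above, is unknown: one of nut_a, nut_b is left-hand, the other right-hand. Forced the wrong way from tight it resists like a spring, about 3 N m per rad (value below 0), and springs back; below -0.35 it is stripped.
- nut_b (a joint): nut_b, rad: 0 tight (start), positive loosened, 1.57 a quarter turn, 4.2 end of travel (it stays on the stud). Which way it loosens, seen from above, is unknown: one of nut_a, nut_b is left-hand, the other right-hand. Forced the wrong way from tight it resists like a spring, about 3 N m per rad (value below 0), and springs back; below -0.35 it is stripped.
- strap_fin (a point): middle of the fin by which the loose steel strap (0.2 kg) is gripped: an upright plate 12 mm thick (x), 36 mm long (y), 30 mm high, on the strap's middle. This point is 22 mm above the strap's underside. The strap, a flat bar 44 (x) x 198 (y) x 6 mm, lies over the battery, under the nuts' feet. Nuts loosened a quarter turn leave it 3.8 mm of play upward.
- strap_slots (a point): the strap's underside, middle of the line between its two stud slots (18 mm wide, at y = +-77 mm); at the start the studs stand in them. They are open on the strap's +x edge only, closed 9 mm behind the stud: the strap leaves the studs by sliding level, 45 mm or more, towards its own -x, which is also the cradle's -x.
- tray_in (a point): empty grey steel tray, fixed: inside 132 mm (x) x 252 mm (y), walls 35 mm high above the bench. This point: centre of its inner floor, 4 mm above the bench.
- wrench: open-ended wrench, about 190 mm, lying on the bench near the robot: to be left alone. Origin: under its middle.
- screwdriver: screwdriver, about 190 mm, lying between cradle and tray: to be left alone. Origin: under its middle.
- jar: clear jar, 60 mm wide, 85 mm high, behind: to be left alone. Origin: centre of its underside.
- flange: dark steel ring flange, 100 mm wide, 14 mm high, lying on the bench: to be left alone. Origin: centre of its underside.
- can: bare metal can, 72 mm wide, 100 mm high, behind: to be left alone. Origin: centre of its underside.

How it is judged (in metres and radians):
On the way, in this order (a step that is already met when the one before it is completed fails the run):
1. both wing nuts are loosened by about a quarter turn (more than 1.35 rad) (value of joint each of nut_a, nut_b above 1.35 rad), for 0.2 s.
2. the strap has slid clear of both studs (horizontal distance between strap_fin and cradle above 0.036 m), for 0.1 s.
3. the strap lies in the tray (x of strap_fin in the frame of tray_in between -0.045 and 0.045 m and y of strap_fin in the frame of tray_in between -0.03 and 0.03 m and z of strap_fin in the frame of tray_in below 0.032 m and angle between strap_fin's own z axis and vertical below 0.12 rad), for 0.2 s.
At the end, for the whole second after the job is handed in: Both nuts loosened by more than 1.35 rad; the strap lies flat (tilt under 0.12 rad) and fin up on the tray's floor, its fin within 45 mm (tray x) and 30 mm (tray y) of the tray's centre and less than 32 mm above its floor; at rest and released (all of step 1 and all of step 3 and linear speed of strap below 0.02 m/s and contact force between the fingers and strap below 0.1 N); the robot touches nothing.
It fails at once if a nut is over-tightened: turned more than 0.35 rad past tight (value of joint any of nut_a, nut_b below -0.35 rad).
It fails at once if the strap is pulled more than 12 mm out of place before both nuts are loosened by 1.2 rad (distance of strap_fin from where it was at the start of the episode above 0.012 m and value of joint any of nut_a, nut_b below 1.2 rad).
It fails at once if the strap is dropped (falls freely faster than 0.9 m/s) (linear speed of strap above 0.9 m/s and contact force between the fingers and strap below 0.05 N).
It fails at once if a bystander is moved more than 40 mm (distance of any of wrench, screwdriver, jar, flange, can from where it was at the start of the episode above 0.04 m).
It also fails if it takes over 58 s, if anything falls off the work surface, if the arm or the gripper's body presses on something with over 40 N, if the wrist force passes 120 N, or if a joint passes its speed limit or range.

### The arm

A 7-joint arm with a two-finger parallel gripper is mounted at the origin on the work surface. World frame = base frame: x ahead of the robot, y to its left, z up, the work surface at z = 0. Lengths are in m, angles in degrees, forces in N, time in s.
With the tool pointing down it reaches from about 0.425 to 1.025 m from the base axis. Payload 3.6 kg.
Tool frame: the origin (TCP) lies midway between the tips of the shut fingers; the grasp point (between the pads) lies env.tcp_to_grasp behind it (env.tcp_to_grasp is the distance from the TCP to the grasp point, in m); z points along the fingers, y is the direction in which the jaws open and shut (so a half turn about z gives the same grasp; the last joint's range is limited). The gripper opens to 85 mm and grips with 20 to 120 N. Pads are 22 mm wide; open, the fingers measure 114 mm over their backs; the gripper's body (76 mm by 85 mm) begins 54 mm behind the grasp point. The pads swing forward as they close: fully open they stand 13 mm farther back than shut.
Start: joints at [68.726, 33.873, 2.773, 92.16, -1.908, 54.013, -1.931], TCP at [0.199, -0.697, 0.231] pointing down, gripper open.
Joint ranges: [-153.93, 153.93], [-27.13, 128.08], [-72.61, 78.16], [10.71, 143.7], [-87.88, 267.88], [4.46, 118.87], [-176.78, 176.78]. Speed limits (degrees/s): [147.25, 147.25, 180, 180, 180, 180, 180].

### API

Orientations are given as [roll, pitch, yaw] about the fixed x, y, z axes, in that order (R = Rz(yaw) Ry(pitch) Rx(roll)).
In Python, from cell import env gives the robot as it stands. The module is installed in compiled form; this text tells all that it offers.
- The arm moves only by the shell command python3 -m pendant 'ROWS' [FORCE]. ROWS is JSON, one flat list of numbers, 7 for each row, row after row: the closure, from 0 (fully open) to 1 (shut), then the shift along the world's x, y, z in m, then the turn, a rotation vector about the world's x, y, z in rad. A call has exactly 8 rows; each row shifts and turns the commanded pose from where the row before left it; what a row does not reach is not made up. A row lasts 1/12 s, in which the tool goes at most 41.7 mm and 7.16 degrees, less where a joint would pass 70% of its speed; a pose out of reach is approached as far as the arm can. A call with a gripper value outside its range is refused whole. The fingers move at their own pace and stop on an object; FORCE is the grip in N (left out, the last holds). Time passes only in rows, so rows that do not move let the fingers close, or fill a call up. It gives the time, the measured TCP pose, the force and the opening at its end, in the units of the state.
- env.sense(): the state, without advancing time (a new reading comes with each control period).
- env.read_camera(name): name is "scene" or "top" or "wrist"; returns the picture (384x512x3 uint8, red, green, blue); there is no depth.
- env.get_calibration(name): a dict with "fx", "fy", "cx", "cy" (pixels), "k1" (the pictures are not rectified: a ray, as slopes to the right and down, at radius r is drawn at 1 + k1 r^2 times it, then the intrinsics apply), "R" (3x3) and "t" (3): a world point X has camera coordinates R X + t. Camera axes: x right, y down, z forward; pixel columns grow to the right and rows downward; lengths in m; the calibration is good to about 2 mm. A picture is of the moment at which its call begins: read the wrist's pose just before it. get_calibration takes no time and is no camera call; for the wrist camera it gives the pose at the moment of the call.
- env.job_done(): hands the job in, once; it reports no verdict.
The state is a dict: "time_s": time; "joints": joint angles; "joint_velocities": joint speeds; "joint_torque": joint torques, N m; "ee_pos": TCP position; "ee_rot": TCP orientation; "ft_force": force on the tool from outside, world axes, zero at the start; "ft_torque": the same for the moment, N m; "opening": finger opening in m.
Only numpy, scipy, OpenCV 4.12 (cv2) and the standard library are available. Lean on these libraries where they do the work, as an engineer would, in place of code of your own. Each camera call takes 0.05 s, during which the arm holds its last target.

## Working session

There is one attempt and no reset: what is moved stays moved. The work goes in short steps, Python scripts to look and compute and a shell command to move; the robot and the scene stay as the last step left them, time stands still between calls to the robot, and variables do not carry over. Pictures are saved under pics/ and viewed, and the job is handed in when it is done.

```bash
mkdir -p pics; ls; python3 - <<'E'
from cell import env
import cv2
s=env.sense()
print({k:(s[k]) for k in ['time_s','ee_pos','ee_rot','ft_force','opening']}, env.tcp_to_grasp)
for n in ['scene','top','wrist']:
    c=env.get_calibration(n); print(n,c)
    cv2.imwrite(f'pics/{n}0.png',cv2.cvtColor(env.read_camera(n),cv2.COLOR_RGB2BGR))
E
```

```text
pics
{'time_s': 0.0, 'ee_pos': array([ 0.19861493, -0.69637958,  0.23013454]), 'ee_rot': array([-1.79870449e+02,  5.32650507e-03,  1.59205210e+01]), 'ft_force': array([-0.44934672,  0.15755872,  0.32979613]), 'opening': 0.0855606362170812} 0.0187
scene {'fx': 468.31966694554546, 'fy': 468.31966694554546, 'cx': 250.04206996159334, 'cy': 188.87795498642922, 'k1': -0.13052018859968753, 'R': array([[ 0.48158709,  0.87634285, -0.00985278],
       [ 0.4912861 , -0.279258  , -0.82501693],
       [-0.72574916,  0.39247697, -0.56502212]]), 't': array([-0.31883791, -0.15670347,  1.83809363])}
top {'fx': 470.05255829962215, 'fy': 470.05255829962215, 'cx': 257.51459662886106, 'cy': 184.55932573221156, 'k1': -0.16838360600031896, 'R': array([[-0.01347558, -0.99981198, -0.01394312],
       [-0.99206398,  0.0151119 , -0.12482265],
       [ 0.12500989,  0.01215041, -0.99208109]]), 't': array([0.04309852, 0.55467227, 1.22823008])}
wrist {'fx': 282.516525633072, 'fy': 282.516525633072, 'cx': 251.64660919254976, 'cy': 195.60786151806676, 'k1': -0.041608611690684506, 'R': array([[ 0.27434448, -0.96162952, -0.00194177],
       [-0.9179713 , -0.26248964,  0.29736825],
       [-0.28646778, -0.07979885, -0.95476089]]), 't': array([-0.72363394, -0.03828912,  0.37969552])}
```

View pics/scene0.png

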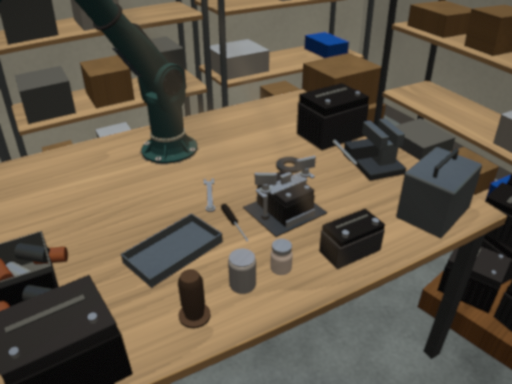

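View pics/top0.png

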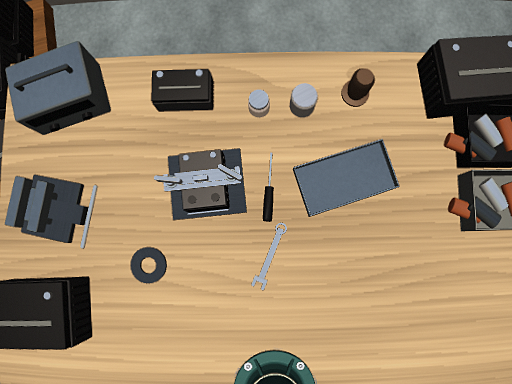

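```bash
python3 - <<'E'
import cv2
t=cv2.imread('pics/top0.png'); 
cv2.imwrite('pics/top0z.png',cv2.resize(t[135:230,155:255],None,fx=6,fy=6,interpolation=cv2.INTER_CUBIC)[:600])
t=cv2.imread('pics/scene0.png')
cv2.imwrite('pics/scene0z.png',cv2.resize(t[145:240,235:335],None,fx=6,fy=6,interpolation=cv2.INTER_CUBIC)[:600])
E
```

```text
(no output)
```

View pics/top0z.png

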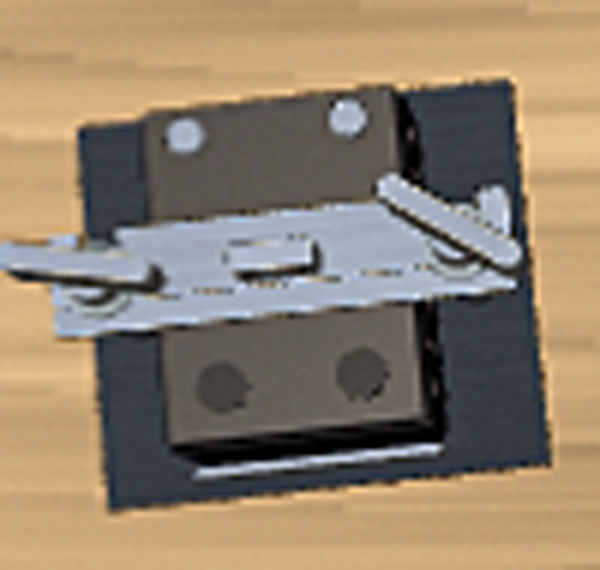

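View pics/scene0z.png

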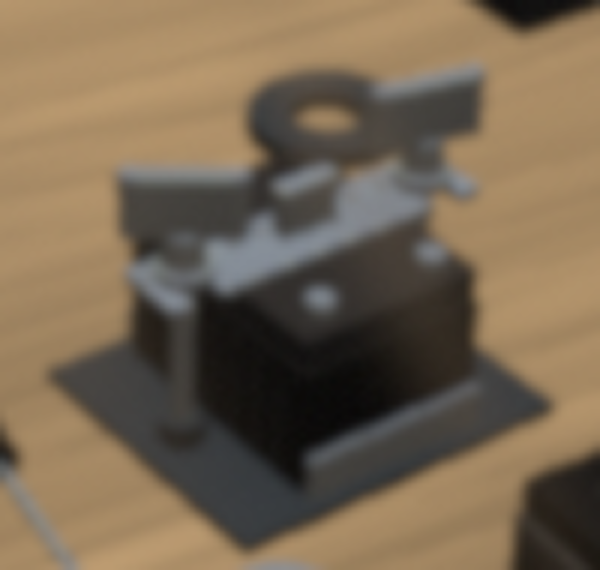

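View pics/wrist0.png

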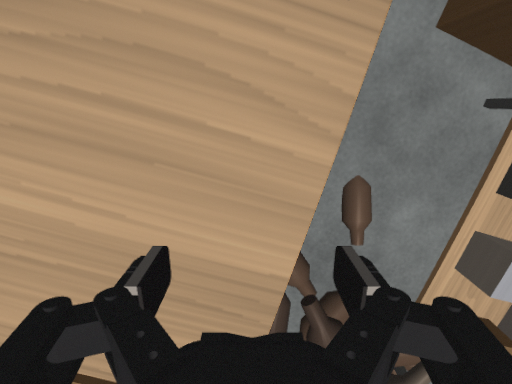

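```bash
cat > h.py <<'E'
import numpy as np, cv2
from scipy.optimize import least_squares
from cell import env
def proj(c,X):
    X=np.atleast_2d(X); p=X@np.array(c['R']).T+np.array(c['t'])
    s=p[:,:2]/p[:,2:]; r2=(s**2).sum(1,keepdims=True); s=s*(1+c['k1']*r2)
    return s*[c['fx'],c['fy']]+[c['cx'],c['cy']]
def ray(c,uv):
    d=(np.array(uv,float)-[c['cx'],c['cy']])/[c['fx'],c['fy']]; s=d.copy()
    for _ in range(30): s=d/(1+c['k1']*(s**2).sum())
    R=np.array(c['R']); return -R.T@np.array(c['t']), R.T@np.array([s[0],s[1],1])
def atz(c,uv,z):
    o,d=ray(c,uv); return o+d*(z-o[2])/d[2]
def uz(p,x0,y0,f): return ((np.array(p,float)+.5)/f-.5)+[x0,y0]
def snap(n,name,crop=None,f=1):
    im=cv2.cvtColor(env.read_camera(n),cv2.COLOR_RGB2BGR)
    if crop: x0,y0,x1,y1=crop; im=im[y0:y1,x0:x1]
    cv2.imwrite(f'pics/{name}.png',cv2.resize(im,None,fx=f,fy=f,interpolation=cv2.INTER_CUBIC) if f!=1 else im)
def st():
    s=env.sense(); print('t',round(s['time_s'],2),'pos',s['ee_pos'].round(4),'rot',s['ee_rot'].round(2),'F',s['ft_force'].round(1),'T',s['ft_torque'].round(2),'op',round(s['opening'],4),'j',np.round(s['joints'],1))
E
python3 - <<'E'
from h import *
c=env.get_calibration('top')
Z=lambda p:uz(p,155,135,6)
model=[(58,35,113),(58,-35,113),(75,57.5,103),(75,-57.5,103),(-75,57.5,103),(-75,-57.5,103)]
px=[(186,135),(347,118),(148,112),(392,87),(170,443),(418,418)]
plate=[(90,102.5),(90,-102.5),(-90,-102.5),(-90,102.5)]; pp=[(78,128),(513,80),(550,465),(110,512)]
def W(q,m):
    m=np.array(m)/1000.; ca,sa=np.cos(q[2]),np.sin(q[2])
    return np.c_[q[0]+ca*m[:,0]-sa*m[:,1],q[1]+sa*m[:,0]+ca*m[:,1],m[:,2]]
obs=np.array([Z(p) for p in px+pp])
def res(q): return (proj(c,W(q,model+[(a,b,q[3]*1000) for a,b in plate]))-obs).ravel()
r=least_squares(res,[.6,.1,0.1,.008]); print(r.x,np.degrees(r.x[2])); print(r.fun.reshape(-1,2).round(2))
q=r.x
print('studs',W(q,[(0,77,0),(0,-77,0)]))
print('fin px', proj(c,W(q,[(0,0,139)])),'meas',Z((268,250)))
t=cv2.imread('pics/top0.png')
cv2.imwrite('pics/w.png',cv2.resize(t[150:200,145:250],None,fx=7,fy=7,interpolation=cv2.INTER_CUBIC))
cv2.imwrite('pics/tray.png',cv2.resize(t[130:230,285:405],None,fx=6,fy=6,interpolation=cv2.INTER_CUBIC))
E
```

```text
[ 0.56444746  0.17740152  0.08712907 -0.00162233] 4.992128155028179
[[-0.08 -0.07]
 [ 0.22 -0.08]
 [-2.2  -1.05]
 [ 1.24 -1.54]
 [-1.29  1.46]
 [ 2.24  1.13]
 [ 0.1  -0.08]
 [-0.05  0.32]
 [ 0.04  0.13]
 [-0.31 -0.35]]
studs [[0.55774701 0.25410944 0.        ]
 [0.57114791 0.10069361 0.        ]]
fin px [[199.54385664 176.5114508 ]] meas [199.25 176.25]
```

View pics/w.png

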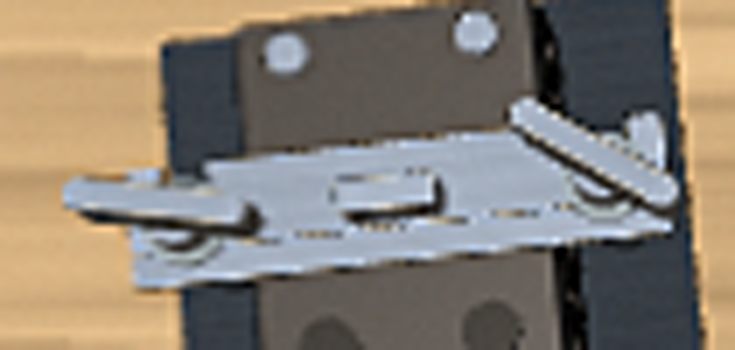

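View pics/tray.png

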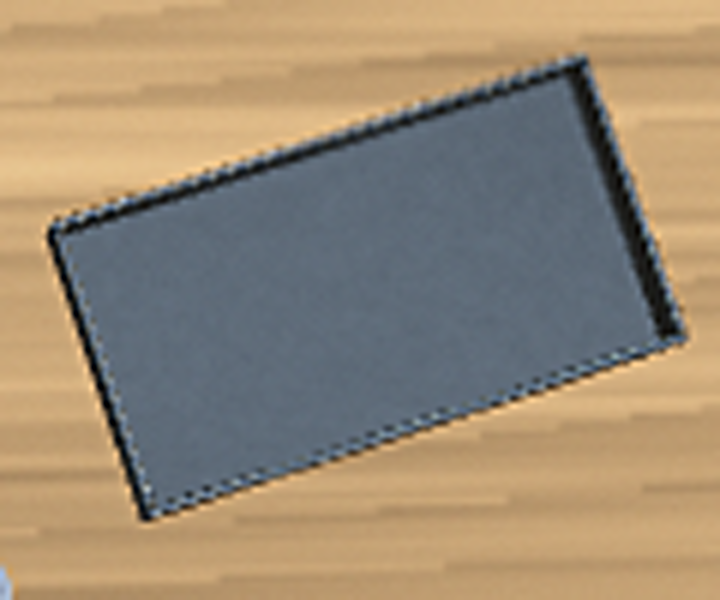

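```bash
python3 - <<'E'
from h import *
c=env.get_calibration('top')
for n,a,b in [('L',(66,193),(250,211)),('R',(513,103),(675,190))]:
    A=atz(c,uz(a,145,150,7),.173);B=atz(c,uz(b,145,150,7),.173)
    d=A-B; print(n,A,B,'mid',(A+B)/2,'len',np.linalg.norm(d),'ang',np.degrees(np.arctan2(d[1],d[0])))
P=np.array([atz(c,uz(p,285,130,6),.035) for p in [(52,228),(583,62),(685,337),(145,520)]])
print(P,P.mean(0)); e=[P[(i+1)%4]-P[i] for i in range(4)]
print([ (np.linalg.norm(x).round(4),np.degrees(np.arctan2(x[1],x[0])).round(1)) for x in e])
st()
E
```

```text
L [0.55979414 0.28414564 0.173     ] [0.55246375 0.21952355 0.173     ] mid [0.55612895 0.25183459 0.173     ] len 0.06503652841439837 ang 83.52833095433557
R [0.58857596 0.12840673 0.173     ] [0.55741868 0.07279995 0.173     ] mid [0.57299732 0.10060334 0.173     ] len 0.06374079919966369 ang 60.73746006267704
[[ 0.59996812 -0.06198168  0.035     ]
 [ 0.67366614 -0.30790027  0.035     ]
 [ 0.54613203 -0.34868836  0.035     ]
 [ 0.46793704 -0.10042891  0.035     ]] [ 0.57192583 -0.2047498   0.035     ]
[(np.float64(0.2567), np.float64(-73.3)), (np.float64(0.1339), np.float64(-162.3)), (np.float64(0.2603), np.float64(107.5)), (np.float64(0.1375), np.float64(16.2))]
t 0.15 pos [ 0.1987 -0.6966  0.2304] rot [-1.799e+02  1.000e-02  1.592e+01] F [-0.3 -0.3 -0.2] T [ 0.   -0.01 -0.01] op 0.0854 j [68.7 33.9  2.8 92.2 -1.9 54.  -1.9]
```

```bash
python3 -m pendant '[0.2,0.0155,0.0332,0,0,0,0.0326, 0.2,0.0155,0.0332,0,0,0,0.0326, 0.2,0.0155,0.0332,0,0,0,0.0326, 0.2,0.0155,0.0332,0,0,0,0.0326, 0.2,0.0155,0.0332,0,0,0,0.0326, 0.2,0.0155,0.0332,0,0,0,0.0326, 0.2,0.0155,0.0332,0,0,0,0.0326, 0.2,0.0155,0.0332,0,0,0,0.0326]' 40; python3 -c "
from h import *
st()"
```

```text
time_s: 0.82
ee_pos: [0.3231, -0.4298, 0.2312]
ee_rot: [-180.0, 0.0, 30.9]
ft_force: [1.6, -0.7, 0.1]
opening: 0.0683
t 0.82 pos [ 0.3231 -0.4298  0.2312] rot [-179.99    0.     30.94] F [ 1.6 -0.7  0.1] T [-0.01 -0.07 -0.01] op 0.0683 j [ 50.6  20.5  -3.1 116.3   1.6  43.3 -12.5]
```

```bash
python3 -m pendant '[0.2,0.0155,0.0332,0,0,0,0.0326, 0.2,0.0155,0.0332,0,0,0,0.0326, 0.2,0.0155,0.0332,0,0,0,0.0326, 0.2,0.0155,0.0332,0,0,0,0.0326, 0.2,0.0155,0.0332,0,0,0,0.0326, 0.2,0.0155,0.0332,0,0,0,0.0326, 0.2,0.0155,0.0332,0,0,0,0.0326, 0.2,0.0155,0.0332,0,0,0,0.0326]' ; python3 -m pendant '[0.2,0.0155,0.0332,0,0,0,0.0326, 0.2,0.0155,0.0332,0,0,0,0.0326, 0.2,0.0155,0.0332,0,0,0,0.0326, 0.2,0.0155,0.0332,0,0,0,0.0326, 0.2,0.0155,0.0332,0,0,0,0.0326, 0.2,0.0155,0.0332,0,0,0,0.0326, 0.2,0.0155,0.0332,0,0,0,0.0326, 0.2,0.0155,0.0332,0,0,0,0.0326]'; python3 -c "
from h import *
st()
print(env.get_calibration('wrist'))
snap('wrist','wr1')"
```

```text
time_s: 1.48
ee_pos: [0.4471, -0.1643, 0.2313]
ee_rot: [180.0, 0.0, 45.9]
ft_force: [0.3, 0.4, 0.8]
opening: 0.0682
time_s: 2.15
ee_pos: [0.5711, 0.1011, 0.2311]
ee_rot: [-180.0, 0.0, 60.8]
ft_force: [0.6, -0.4, 0.7]
opening: 0.0681
t 2.15 pos [0.5711 0.1011 0.2311] rot [-1.7999e+02  3.0000e-02  6.0840e+01] F [ 0.6 -0.4  0.7] T [ 0.02 -0.05 -0.05] op 0.0681 j [ -0.9  24.4 -18.3 110.7  10.3  46.6 -54. ]
{'fx': 282.516525633072, 'fy': 282.516525633072, 'cx': 251.64660919254976, 'cy': 195.60786151806676, 'k1': -0.041608611690684506, 'R': array([[ 8.73247719e-01, -4.87276496e-01, -1.93851742e-04],
       [-4.65124918e-01, -8.33668352e-01,  2.97751390e-01],
       [-1.45248862e-01, -2.59920557e-01, -9.54643427e-01]]), 't': array([-0.44962891,  0.31178832,  0.48843938])}
```

View pics/wr1.png

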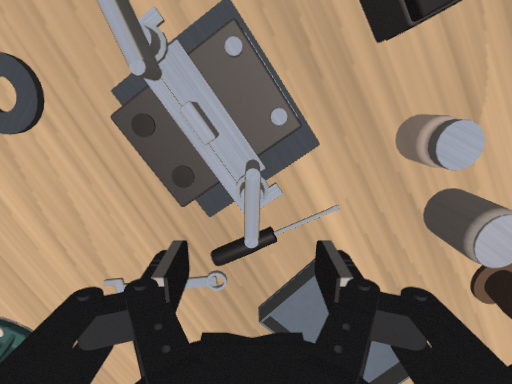

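```bash
python3 - <<'E'
from h import *
c=env.get_calibration('wrist')
im=cv2.imread('pics/wr1.png'); cv2.imwrite('pics/wr1z.png',cv2.resize(im[150:255,200:310],None,fx=5.5,fy=5.5,interpolation=cv2.INTER_CUBIC))
for a,b in [((254,164),(252,244))]:
    A=atz(c,a,.173);B=atz(c,b,.173);d=A-B
    print(A,B,(A+B)/2,np.linalg.norm(d),np.degrees(np.arctan2(d[1],d[0])))
print(proj(c,[0.572,.1007,.173]))
E
```

```text
[0.5947325  0.14385177 0.173     ] [0.56301736 0.08860613 0.173     ] [0.57887493 0.11622895 0.173     ] 0.06370188609714011 60.14094143167847
[[254.72888395 226.49063311]]
```

View pics/wr1z.png

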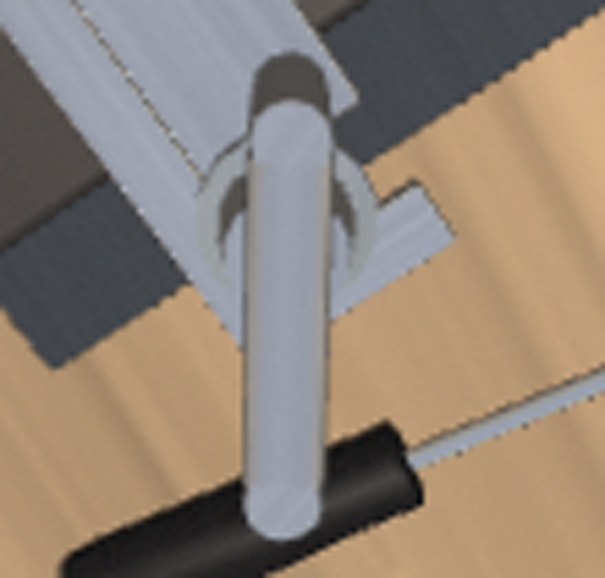

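```bash
python3 - <<'E'
from h import *
c=env.get_calibration('wrist')
for z in (.165,.173,.181):
    A=atz(c,uz((291,98),200,150,5.5),z);B=atz(c,uz((285,540),200,150,5.5),z);d=A-B
    print(z,A,B,(A+B)/2,np.linalg.norm(d),np.degrees(np.arctan2(d[1],d[0])))
E
```

```text
0.165 [0.59187062 0.14079442 0.165     ] [0.55906667 0.08232961 0.165     ] [0.57546864 0.11156202 0.165     ] 0.0670390416098697 60.70370363039162
0.173 [0.59258576 0.14217371 0.173     ] [0.56103077 0.08593486 0.173     ] [0.57680826 0.11405428 0.173     ] 0.06448663761925172 60.70370363039168
0.181 [0.5933009 0.143553  0.181    ] [0.56299487 0.0895401  0.181     ] [0.57814788 0.11654655 0.181     ] 0.061934233628633775 60.70370363039164
```

```bash
python3 - <<'E'
from h import *
st()
c=env.get_calibration('wrist'); print(c['R'],c['t'], -np.array(c['R']).T@np.array(c['t']))
snap('wrist','wr2',(150,100,310,260),4)
snap('scene','sc2')
E
```

```text
t 2.2 pos [0.5747 0.1113 0.2321] rot [179.95  -0.6   61.42] F [2.7 6.3 0.9] T [ 0.42 -0.26  0.03] op 0.0683 j [ -1.2  24.6 -18.8 110.2  10.2  46.3 -54. ]
[[ 8.78157311e-01 -4.78371093e-01  9.12807435e-04]
 [-4.58447710e-01 -8.41035451e-01  2.87202138e-01]
 [-1.36621498e-01 -2.52627132e-01 -9.57869562e-01]] [-0.45191052  0.32109889  0.48746538] [0.61065383 0.17702161 0.37512047]
```

View pics/wr2.png

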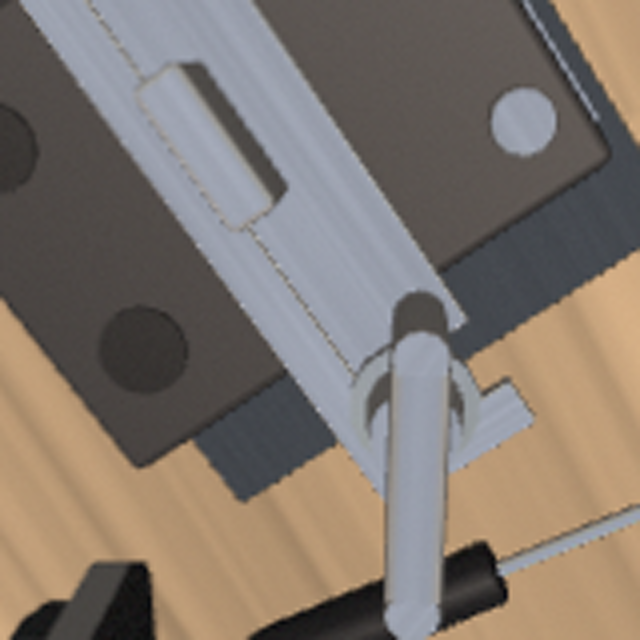

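View pics/sc2.png

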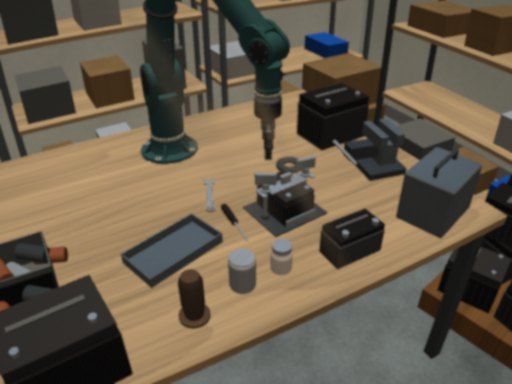

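```bash
python3 -m pendant '[0.3,0,0,0,0,0,0, 0.3,0,0,0,0,0,0, 0.3,0,0,0,0,0,0, 0.3,0,0,0,0,0,0, 0.3,0,0,0,0,0,0, 0.3,0,0,0,0,0,0, 0.3,0,0,0,0,0,0, 0.3,0,0,0,0,0,0]'; python3 - <<'E'
from h import *
st()
c=env.get_calibration('wrist'); print(-np.array(c['R']).T@np.array(c['t']))
snap('wrist','wr3',(150,120,310,270),4)
np.save('c3.npy',c,allow_pickle=True)
st()
E
```

```text
time_s: 2.97
ee_pos: [0.5708, 0.0994, 0.2314]
ee_rot: [180.0, -0.0, 60.7]
ft_force: [0.4, -0.0, 0.2]
opening: 0.0598
t 2.97 pos [0.5708 0.0994 0.2314] rot [179.99  -0.    60.73] F [ 0.4 -0.   0.2] T [-0.02 -0.    0.  ] op 0.0598 j [ -0.7  24.3 -18.3 110.7  10.3  46.5 -53.9]
[0.60835154 0.16592824 0.37364087]
t 3.02 pos [0.5708 0.0995 0.2313] rot [180.    -0.    60.74] F [ 0.3 -0.7 -0.5] T [-0.   -0.04  0.07] op 0.0597 j [ -0.7  24.3 -18.3 110.7  10.3  46.5 -53.9]
```

View pics/wr3.png

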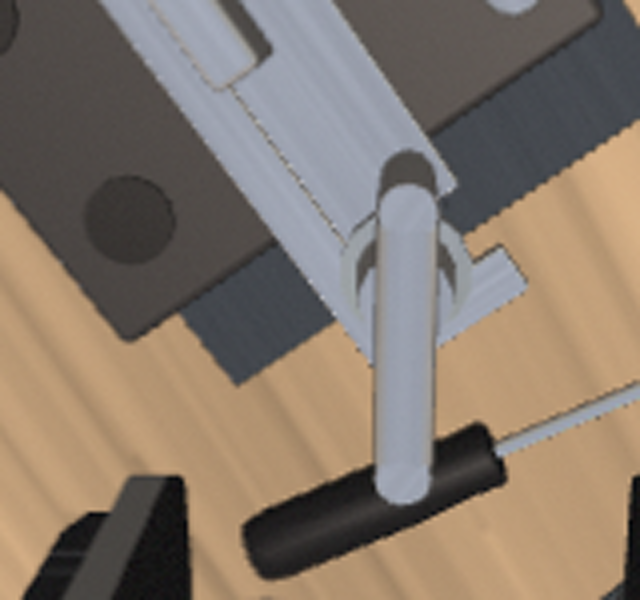

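Wing nut R: top face from zoom (407,183) to (403,505).

```bash
python3 - <<'E'
from h import *
c=np.load('c3.npy',allow_pickle=True).item()
for z in (.169,.173):
    A=atz(c,uz((408,183),150,120,4),z);B=atz(c,uz((403,506),150,120,4),z);d=A-B
    print(z,A,B,(A+B)/2,np.linalg.norm(d),np.degrees(np.arctan2(d[1],d[0])))
E
```

```text
0.169 [0.58857084 0.13063638 0.169     ] [0.55550985 0.07370829 0.169     ] [0.57204034 0.10217234 0.169     ] 0.06583188317998234 59.85412707164959
0.173 [0.58895748 0.13132621 0.173     ] [0.55654272 0.07551086 0.173     ] [0.5727501  0.10341854 0.173     ] 0.06454510441157353 59.85412707164953
```

```bash
python3 -m pendant '[0.3,0.0012,0.002,-0.01,0,0,0, 0.3,0,0,-0.018,0,0,0, 0.3,0,0,-0.02,0,0,0, 0.3,0,0,-0.018,0,0,0, 0.3,0,0,-0.014,0,0,0, 0.3,0,0,-0.008,0,0,0, 0.3,0,0,-0.004,0,0,0, 0.3,0,0,0,0,0,0]'; python3 -m pendant '[0.5,0,0,0,0,0,0, 0.6,0,0,0,0,0,0, 0.7,0,0,0,0,0,0, 0.8,0,0,0,0,0,0, 0.9,0,0,0,0,0,0, 1,0,0,0,0,0,0, 1,0,0,0,0,0,0, 1,0,0,0,0,0,0]' 30;python3 -c "
from h import *
st();snap('wrist','g1');st()"
```

```text
time_s: 3.68
ee_pos: [0.5715, 0.1017, 0.1383]
ee_rot: [-179.9, 0.1, 60.8]
ft_force: [-1.1, 0.2, -0.2]
opening: 0.0595
time_s: 4.35
ee_pos: [0.5718, 0.102, 0.14]
ee_rot: [-180.0, -0.0, 60.7]
ft_force: [-2.4, 1.4, 5.8]
opening: 0.0113
t 4.35 pos [0.5718 0.102  0.14  ] rot [-1.7998e+02 -2.0000e-02  6.0660e+01] F [-2.4  1.4  5.8] T [ 0.21  0.49 -0.46] op 0.0113 j [ -3.   31.2 -15.9 114.6  13.9  36.  -57.4]
t 4.4 pos [0.5718 0.102  0.14  ] rot [-1.7998e+02 -3.0000e-02  6.0660e+01] F [-2.4  1.   4.9] T [ 0.15  0.52 -0.46] op 0.0116 j [ -3.   31.2 -15.9 114.6  13.9  36.  -57.4]
```

View pics/g1.png

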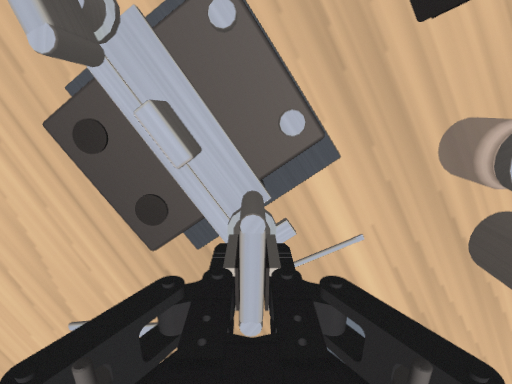

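```bash
python3 -m pendant '[1,0,0,0,0,0,-0.015, 1,0,0,0,0,0,-0.015, 1,0,0,0,0,0,-0.015, 1,0,0,0,0,0,-0.015, 1,0,0,0,0,0,0, 1,0,0,0,0,0,0, 1,0,0,0,0,0,0, 1,0,0,0,0,0,0]' ;python3 -c "
from h import *
st();"
python3 -m pendant '[1,0,0,0,0,0,-0.015, 1,0,0,0,0,0,-0.015, 1,0,0,0,0,0,-0.015, 1,0,0,0,0,0,-0.015, 1,0,0,0,0,0,0, 1,0,0,0,0,0,0, 1,0,0,0,0,0,0, 1,0,0,0,0,0,0]' ;python3 -c "
from h import *
st();"
```

```text
time_s: 5.07
ee_pos: [0.5718, 0.102, 0.1401]
ee_rot: [180.0, 0.0, 57.4]
ft_force: [-3.8, 0.5, 6.2]
opening: 0.0111
t 5.07 pos [0.5718 0.102  0.1401] rot [179.99   0.    57.4 ] F [-3.8  0.5  6.2] T [ 0.07  0.51 -0.02] op 0.0111 j [ -3.7  31.1 -15.  114.6  13.2  35.9 -60. ]
time_s: 5.73
ee_pos: [0.5718, 0.1021, 0.1402]
ee_rot: [180.0, 0.0, 54.0]
ft_force: [-2.9, 0.2, 6.8]
opening: 0.0118
t 5.73 pos [0.5718 0.1021 0.1402] rot [179.99   0.    53.96] F [-2.9  0.2  6.8] T [0.04 0.58 0.05] op 0.0118 j [ -4.4  31.  -14.  114.6  12.4  35.7 -62.6]
```

```bash
python3 -m pendant '[1,0,0,0,0,0,-0.015, 1,0,0,0,0,0,-0.015, 1,0,0,0,0,0,-0.015, 1,0,0,0,0,0,-0.015, 1,0,0,0,0,0,0, 1,0,0,0,0,0,0, 1,0,0,0,0,0,0, 1,0,0,0,0,0,0]' ;python3 -c "
from h import *
st();st();snap('wrist','g2')"
```

```text
time_s: 6.4
ee_pos: [0.5718, 0.102, 0.1403]
ee_rot: [180.0, 0.0, 50.5]
ft_force: [-2.8, 0.0, 8.0]
opening: 0.0115
t 6.4 pos [0.5718 0.102  0.1403] rot [1.800e+02 1.000e-02 5.052e+01] F [-2.8  0.   8. ] T [0.11 0.64 0.07] op 0.0115 j [ -5.1  30.9 -13.1 114.6  11.5  35.6 -65.3]
t 6.4 pos [0.5718 0.102  0.1403] rot [1.800e+02 1.000e-02 5.052e+01] F [-2.8  0.   8. ] T [0.11 0.64 0.07] op 0.0115 j [ -5.1  30.9 -13.1 114.6  11.5  35.6 -65.3]
```

View pics/g2.png

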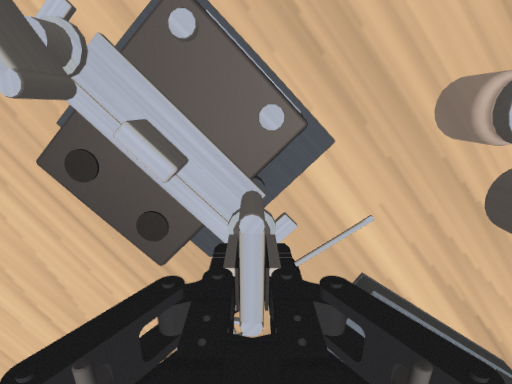

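```bash
python3 -m pendant '[1,0,0,0.0006,0,0,-0.04, 1,0,0,0.0001,0,0,-0.07, 1,0,0,0.00015,0,0,-0.085, 1,0,0,0.00015,0,0,-0.085, 1,0,0,0.00015,0,0,-0.085, 1,0,0,0.00015,0,0,-0.085, 1,0,0,0.00015,0,0,-0.07, 1,0,0,0.0001,0,0,-0.04]' ;python3 -c "
from h import *
st();"
python3 -m pendant '[1,0,0,0.0001,0,0,-0.04, 1,0,0,0.0001,0,0,-0.07, 1,0,0,0.00015,0,0,-0.085, 1,0,0,0.00015,0,0,-0.085, 1,0,0,0.00015,0,0,-0.085, 1,0,0,0.00015,0,0,-0.085, 1,0,0,0.00015,0,0,-0.07, 1,0,0,0.0001,0,0,-0.04]' ;python3 -c "
from h import *
st();"
```

```text
time_s: 7.12
ee_pos: [0.5716, 0.1021, 0.1413]
ee_rot: [-180.0, 0.0, 18.3]
ft_force: [-2.2, 1.1, 5.3]
opening: 0.0114
t 7.12 pos [0.5716 0.1021 0.1413] rot [-1.800e+02  2.000e-02  1.831e+01] F [-2.2  1.1  5.3] T [0.13 0.44 0.11] op 0.0114 j [-11.6  30.4  -4.1 114.9   3.6  34.8 -89.8]
time_s: 7.78
ee_pos: [0.5717, 0.1023, 0.1424]
ee_rot: [-180.0, 0.0, -13.8]
ft_force: [-2.0, 1.8, 4.4]
opening: 0.0115
t 7.78 pos [0.5717 0.1023 0.1424] rot [-1.800e+02  3.000e-02 -1.376e+01] F [-2.   1.8  4.4] T [0.22 0.42 0.15] op 0.0115 j [ -18.2   30.4    5.   115.2   -4.5   34.6 -114. ]
```

```bash
python3 -m pendant '[1,0,0,0.0001,0,0,-0.04, 1,0,0,0.0001,0,0,-0.08, 1,0,0,0.00015,0,0,-0.09, 1,0,0,0.00015,0,0,-0.09, 1,0,0,0.00015,0,0,-0.09, 1,0,0,0.00015,0,0,-0.07, 1,0,0,0.0001,0,0,-0.03, 1,0,0,0,0,0,0]' ;python3 -c "
from h import *
st();snap('wrist','g3')"
python3 -m pendant '[0.9,0,0,0,0,0,0, 0.8,0,0,0,0,0,0, 0.6,0,0,0,0,0,0, 0.5,0,0,0,0,0,0, 0.4,0,0,0,0,0,0, 0.4,0,0,0,0,0,0, 0.4,0,0,0.006,0,0,0, 0.4,0,0,0.012,0,0,0]' ;python3 -c "
from h import *
st();snap('wrist','g4')"
```

```text
time_s: 8.45
ee_pos: [0.5717, 0.1024, 0.1433]
ee_rot: [-180.0, 0.0, -41.8]
ft_force: [-3.0, 1.3, 5.4]
opening: 0.0119
t 8.45 pos [0.5717 0.1024 0.1433] rot [-1.800e+02  4.000e-02 -4.176e+01] F [-3.   1.3  5.4] T [ 0.34  0.52 -0.  ] op 0.0119 j [ -23.9   30.9   12.9  115.4  -11.6   35.  -135. ]
time_s: 9.17
ee_pos: [0.5709, 0.1013, 0.1601]
ee_rot: [179.8, 0.1, -41.8]
ft_force: [0.5, 0.3, -0.3]
opening: 0.0511
t 9.17 pos [0.5709 0.1013 0.1601] rot [ 1.7985e+02  1.0000e-01 -4.1810e+01] F [ 0.5  0.3 -0.3] T [-0.06  0.   -0.03] op 0.0511 j [ -24.4   29.5   13.6  114.8  -11.    37.1 -135.5]
```

View pics/g4.png

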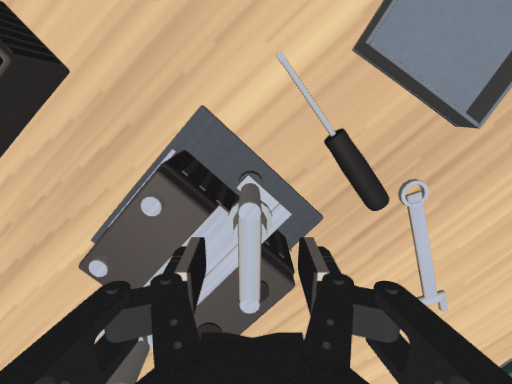

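```bash
python3 -m pendant '[0.4,0,0,0.02,0,0,0, 0.4,0,0,0.02,0,0,0.05, 0.4,0,0.005,0.02,0,0,0.1, 0.4,-0.001,0.01,0.01,0,0,0.11, 0.4,-0.001,0.01,0,0,0,0.11, 0.4,-0.001,0.01,0,0,0,0.11, 0.4,-0.001,0.01,0,0,0,0.11, 0.4,-0.001,0.01,0,0,0,0.11]'
python3 -m pendant '[0.4,-0.001,0.01,0,0,0,0.11, 0.4,-0.001,0.01,0,0,0,0.11, 0.4,-0.001,0.01,0,0,0,0.11, 0.4,-0.001,0.01,0,0,0,0.11, 0.4,-0.001,0.01,0,0,0,0.11, 0.4,-0.001,0.01,0,0,0,0.11, 0.4,-0.001,0.01,0,0,0,0.11, 0.4,-0.001,0.01,0,0,0,0.11]'
python3 -m pendant '[0.4,-0.001,0.01,0,0,0,0.11, 0.4,0,0.007,0,0,0,0.11, 0.4,0,0,0,0,0,0.11, 0.4,0,0,0,0,0,0.1, 0.4,0,0,0,0,0,0.07, 0.4,0,0,0,0,0,0.04, 0.4,0,0,0,0,0,0.02, 0.4,0,0,0,0,0,0]'
python3 -c "
from h import *
st()
c=env.get_calibration('wrist'); np.save('c5.npy',c,allow_pickle=True)
snap('wrist','g5');st()
im=cv2.imread('pics/g5.png'); cv2.imwrite('pics/g5z.png',cv2.resize(im[120:270,170:330],None,fx=4,fy=4,interpolation=cv2.INTER_CUBIC))
"
```

```text
time_s: 9.88
ee_pos: [0.5674, 0.157, 0.2321]
ee_rot: [-180.0, -0.1, -1.4]
ft_force: [-1.0, -0.1, -0.1]
opening: 0.0512
time_s: 10.55
ee_pos: [0.5594, 0.2369, 0.2318]
ee_rot: [179.9, -0.1, 49.0]
ft_force: [-0.7, 0.2, -0.2]
opening: 0.0513
time_s: 11.22
ee_pos: [0.5584, 0.2534, 0.2315]
ee_rot: [179.9, -0.0, 80.8]
ft_force: [1.2, -0.4, 0.4]
opening: 0.0515
t 11.22 pos [0.5584 0.2534 0.2315] rot [ 1.7994e+02 -2.0000e-02  8.0770e+01] F [ 1.2 -0.4  0.4] T [ 0.   -0.01 -0.02] op 0.0515 j [-16.   26.6 -17.6 106.6  10.5  48.3 -48. ]
t 11.27 pos [0.5583 0.2534 0.2314] rot [ 1.7995e+02 -1.0000e-02  8.0740e+01] F [ 0.8 -0.1 -0.5] T [ 0.03 -0.03  0.  ] op 0.0513 j [-16.   26.6 -17.5 106.6  10.5  48.3 -48. ]
```

View pics/g5z.png

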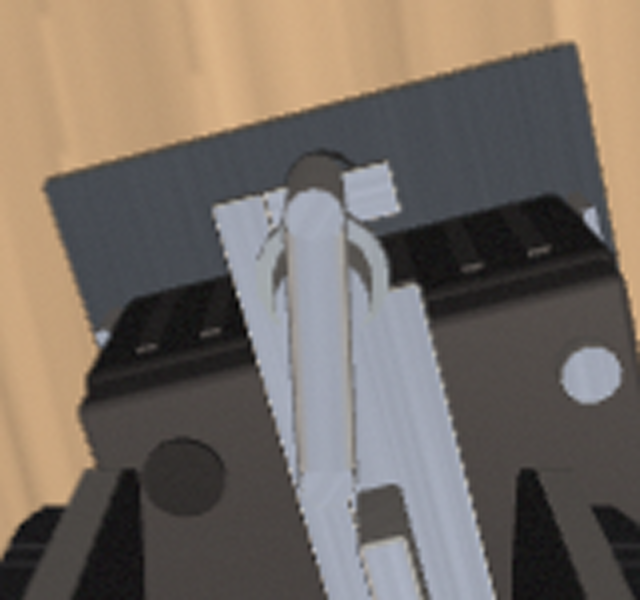

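```bash
python3 - <<'E'
from h import *
c=np.load('c5.npy',allow_pickle=True).item()
for z in (.169,.173):
    A=atz(c,uz((314,187),170,120,4),z);B=atz(c,uz((329,508),170,120,4),z);d=A-B
    print(z,A,B,(A+B)/2,np.linalg.norm(d),np.degrees(np.arctan2(d[1],d[0])))
E
```

```text
0.169 [0.56188825 0.28834341 0.169     ] [0.55411693 0.22319824 0.169     ] [0.55800259 0.25577082 0.169     ] 0.0656070620057442 83.19719934923263
0.173 [0.56206327 0.28912984 0.173     ] [0.55444377 0.22525737 0.173     ] [0.55825352 0.2571936  0.173     ] 0.06432533618170454 83.19719934923259
```

```bash
python3 -m pendant '[0.4,-0.0005,0.001,-0.01,0,0,0.02, 0.4,0,0,-0.018,0,0,0.022, 0.4,0,0,-0.02,0,0,0, 0.4,0,0,-0.018,0,0,0, 0.4,0,0,-0.014,0,0,0, 0.4,0,0,-0.008,0,0,0, 0.4,0,0,-0.004,0,0,0, 0.4,0,0,0,0,0,0]'; python3 -m pendant '[0.5,0,0,0,0,0,0, 0.6,0,0,0,0,0,0, 0.7,0,0,0,0,0,0, 0.8,0,0,0,0,0,0, 0.9,0,0,0,0,0,0, 1,0,0,0,0,0,0, 1,0,0,0,0,0,0, 1,0,0,0,0,0,0]' 30;python3 -c "
from h import *
st()"
python3 -m pendant '[1,0,0,0,0,0,0.015, 1,0,0,0,0,0,0.015, 1,0,0,0,0,0,0.015, 1,0,0,0,0,0,0.015, 1,0,0,0,0,0,0, 1,0,0,0,0,0,0, 1,0,0,0,0,0,0, 1,0,0,0,0,0,0]' ;python3 -c "
from h import *
st();"
```

```text
time_s: 11.93
ee_pos: [0.557, 0.2545, 0.1378]
ee_rot: [-179.9, 0.1, 83.2]
ft_force: [-0.8, -0.4, -0.1]
opening: 0.0512
time_s: 12.6
ee_pos: [0.5575, 0.2548, 0.1395]
ee_rot: [180.0, -0.0, 83.2]
ft_force: [-1.3, -1.2, 6.1]
opening: 0.0114
t 12.6 pos [0.5575 0.2548 0.1395] rot [ 1.7998e+02 -1.0000e-02  8.3230e+01] F [-1.3 -1.2  6.1] T [-0.07  0.35  0.08] op 0.0114 j [-17.4  33.2 -16.1 110.5  14.2  38.2 -49. ]
time_s: 13.27
ee_pos: [0.5576, 0.2548, 0.1396]
ee_rot: [180.0, -0.0, 86.6]
ft_force: [-2.3, -1.3, 6.3]
opening: 0.0116
t 13.27 pos [0.5576 0.2548 0.1396] rot [ 1.7998e+02 -1.0000e-02  8.6620e+01] F [-2.3 -1.3  6.3] T [-0.07  0.42 -0.03] op 0.0116 j [-16.8  33.3 -17.  110.4  15.   38.4 -46.3]
```

```bash
python3 -m pendant '[1,0,0,0,0,0,0.015, 1,0,0,0,0,0,0.015, 1,0,0,0,0,0,0.015, 1,0,0,0,0,0,0.015, 1,0,0,0,0,0,0.015, 1,0,0,0,0,0,0.015, 1,0,0,0,0,0,0, 1,0,0,0,0,0,0]' ;python3 -c "
from h import *
st();"
```

```text
time_s: 13.93
ee_pos: [0.5576, 0.2548, 0.1398]
ee_rot: [180.0, -0.0, 91.8]
ft_force: [-2.4, -1.2, 7.6]
opening: 0.0119
t 13.93 pos [0.5576 0.2548 0.1398] rot [ 1.7997e+02 -2.0000e-02  9.1780e+01] F [-2.4 -1.2  7.6] T [-0.1   0.45 -0.05] op 0.0119 j [-15.8  33.4 -18.4 110.4  16.2  38.7 -42.3]
```

```bash
python3 -m pendant '[1,0,0,0.0006,0,0,0.04, 1,0,0,0.0001,0,0,0.07, 1,0,0,0.00015,0,0,0.085, 1,0,0,0.00015,0,0,0.085, 1,0,0,0.00015,0,0,0.085, 1,0,0,0.00015,0,0,0.085, 1,0,0,0.00015,0,0,0.07, 1,0,0,0.0001,0,0,0.04]' ;python3 -c "
from h import *
st();"
python3 -m pendant '[1,0,0,0.0001,0,0,0.04, 1,0,0,0.0001,0,0,0.07, 1,0,0,0.00015,0,0,0.085, 1,0,0,0.00015,0,0,0.085, 1,0,0,0.00015,0,0,0.085, 1,0,0,0.00015,0,0,0.085, 1,0,0,0.00015,0,0,0.07, 1,0,0,0.0001,0,0,0.04]' ;python3 -c "
from h import *
st();"
```

```text
time_s: 14.6
ee_pos: [0.558, 0.255, 0.1409]
ee_rot: [179.9, -0.0, 124.0]
ft_force: [-1.1, 0.6, 2.5]
opening: 0.0112
t 14.6 pos [0.558  0.255  0.1409] rot [ 1.7992e+02 -3.0000e-02  1.2399e+02] F [-1.1  0.6  2.5] T [ 0.03  0.19 -0.11] op 0.0112 j [ -9.6  34.7 -27.3 110.   23.5  40.7 -16.9]
time_s: 15.27
ee_pos: [0.5583, 0.2554, 0.1419]
ee_rot: [179.9, 0.0, 156.1]
ft_force: [1.0, 1.6, 1.9]
opening: 0.0117
t 15.27 pos [0.5583 0.2554 0.1419] rot [1.7986e+02 2.0000e-02 1.5607e+02] F [1.  1.6 1.9] T [ 0.2   0.03 -0.18] op 0.0117 j [ -3.9  36.5 -35.9 109.7  30.5  43.4   8.9]
```

```bash
python3 -m pendant '[1,0,0,0.0001,0,0,0.04, 1,0,0,0.0001,0,0,0.08, 1,0,0,0.00015,0,0,0.09, 1,0,0,0.00015,0,0,0.09, 1,0,0,0.00015,0,0,0.09, 1,0,0,0.00015,0,0,0.07, 1,0,0,0.0001,0,0,0.04, 1,0,0,0,0,0,0]' ;python3 -c "
from h import *
st()"
python3 -m pendant '[0.9,0,0,0,0,0,0, 0.8,0,0,0,0,0,0, 0.6,0,0,0,0,0,0, 0.5,0,0,0,0,0,0, 0.4,0,0,0,0,0,0, 0.4,0,0,0,0,0,0, 0.4,0,0,0.006,0,0,0, 0.4,0,0,0.012,0,0,0]' ;python3 -c "
from h import *
st();snap('wrist','g6'); snap('top','t6',(145,120,265,220),6)"
```

```text
time_s: 15.93
ee_pos: [0.5583, 0.2557, 0.1428]
ee_rot: [179.8, 0.1, -175.4]
ft_force: [0.5, 1.8, 2.9]
opening: 0.0119
t 15.93 pos [0.5583 0.2557 0.1428] rot [ 1.7985e+02  9.0000e-02 -1.7536e+02] F [0.5 1.8 2.9] T [0.31 0.   0.1 ] op 0.0119 j [  0.8  38.7 -43.4 109.5  36.3  46.3  32.2]
time_s: 16.6
ee_pos: [0.5566, 0.2537, 0.1595]
ee_rot: [-179.9, -0.2, -175.4]
ft_force: [-0.1, 0.1, 0.6]
opening: 0.0513
t 16.6 pos [0.5566 0.2537 0.1595] rot [-1.7991e+02 -1.7000e-01 -1.7538e+02] F [-0.1  0.1  0.6] T [-0.03 -0.06 -0.  ] op 0.0513 j [  1.5  37.5 -44.3 109.   34.8  48.1  33.3]
```

View pics/g6.png

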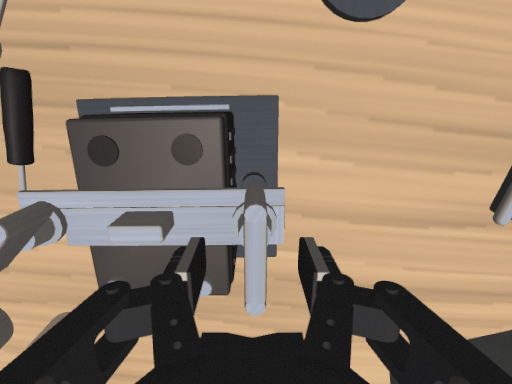

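View pics/t6.png

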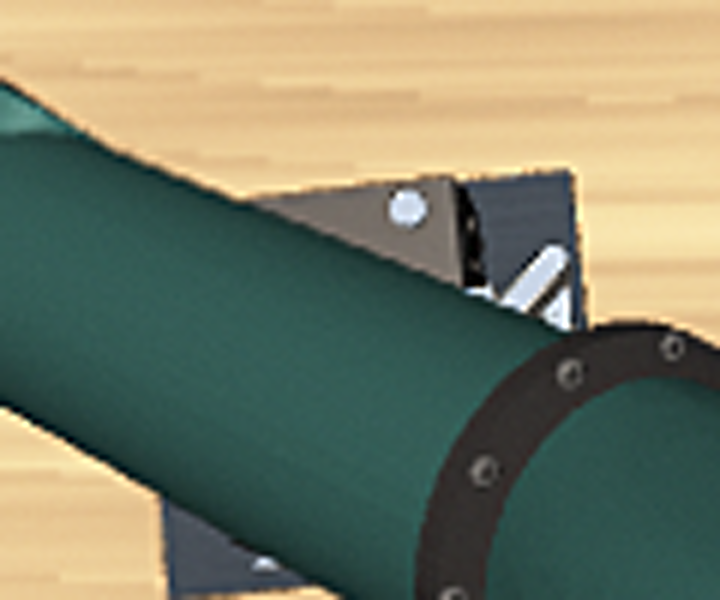

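```bash
python3 -m pendant '[0.4,0,0,0.015,0,0,0, 0.4,0,0,0.02,0,0,-0.04, 0.4,0,0,0.02,0,0,-0.09, 0.4,0,-0.005,0.01,0,0,-0.11, 0.4,0,-0.008,0,0,0,-0.11, 0.4,0.001,-0.008,0,0,0,-0.11, 0.4,0.001,-0.008,0,0,0,-0.11, 0.4,0.001,-0.008,0,0,0,-0.11]'
python3 -m pendant '[0.4,0.001,-0.008,0,0,0,-0.11, 0.4,0.001,-0.008,0,0,0,-0.11, 0.4,0.001,-0.008,0,0,0,-0.11, 0.4,0.001,-0.008,0,0,0,-0.11, 0.4,0,-0.006,0,0,0,-0.11, 0.4,0,-0.0015,0,0,0,-0.11, 0.4,0,0,0,0,0,-0.11, 0.4,0,0,0,0,0,-0.06]'
python3 -m pendant '[0.4,0,0,0,0,0,-0.033, 0.4,0,0,0,0,0,-0.02, 0.4,0,0,0,0,0,0, 0.4,0,0,0,0,0,0, 0.4,0,0,0,0,0,0, 0.4,0,0,0,0,0,0, 0.4,0,0,0,0,0,0, 0.4,0,0,0,0,0,0]'
python3 -c "
from h import *
st()
c=env.get_calibration('wrist'); np.save('c7.npy',c,allow_pickle=True)
snap('wrist','g7')
"
```

```text
time_s: 17.37
ee_pos: [0.5606, 0.2175, 0.2267]
ee_rot: [179.9, 0.0, 145.4]
ft_force: [-0.3, 1.1, -0.3]
opening: 0.0516
time_s: 18.03
ee_pos: [0.5645, 0.1782, 0.2265]
ee_rot: [179.9, -0.0, 97.8]
ft_force: [0.7, 1.2, 0.7]
opening: 0.0514
time_s: 18.7
ee_pos: [0.5645, 0.1781, 0.2253]
ee_rot: [-180.0, -0.0, 95.1]
ft_force: [-0.0, 0.1, -0.2]
opening: 0.0513
t 18.7 pos [0.5645 0.1781 0.2253] rot [-179.99   -0.     95.07] F [-0.   0.1 -0.2] T [0.06 0.   0.08] op 0.0513 j [ -3.7  26.4 -24.8 109.3  14.7  47.4 -31.2]
```

View pics/g7.png

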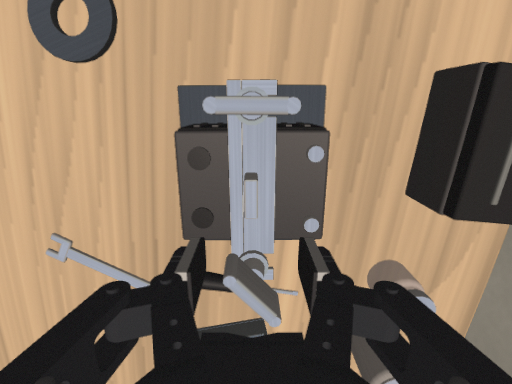

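```bash
python3 - <<'E'
from h import *
c=np.load('c7.npy',allow_pickle=True).item()
im=cv2.imread('pics/g7.png'); cv2.imwrite('pics/g7z.png',cv2.resize(im[140:260,190:320],None,fx=5,fy=5,interpolation=cv2.INTER_CUBIC))
q=[0.56445,0.1774,0.0871]; ca,sa=np.cos(q[2]),np.sin(q[2])
for x,y in [(0,0),(6,18),(-6,18),(6,-18),(-6,-18)]:
    x/=1000;y/=1000
    p=proj(c,[q[0]+ca*x-sa*y,q[1]+sa*x+ca*y,.139])[0]; print(p,(p-[190,140]+.5)*5-.5)
E
```

```text
[251.01280887 201.95849789] [307.06404437 311.79248944]
[258.22159176 181.51262931] [343.10795879 209.56314655]
[243.8383012  181.49137678] [271.19150599 209.45688389]
[257.87435518 221.52907156] [341.37177589 409.64535779]
[244.11908789 221.50868573] [272.59543947 409.54342864]
```

View pics/g7z.png

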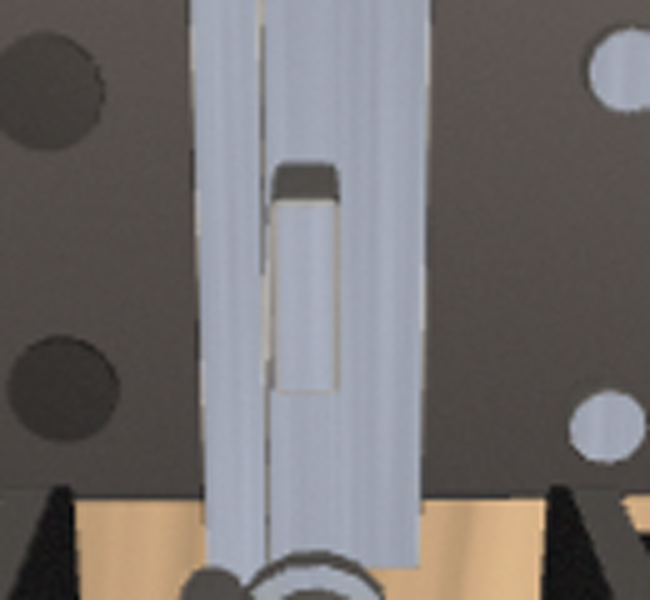

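```bash
python3 -m pendant '[0.4,0,0.0015,-0.012,0,0,0, 0.4,0,0,-0.022,0,0,0, 0.4,0,0,-0.024,0,0,0, 0.4,0,0,-0.022,0,0,0, 0.4,0,0,-0.016,0,0,0, 0.4,0,0,-0.009,0,0,0, 0.4,0,0,-0.004,0,0,0, 0.4,0,0,0,0,0,0]' 50; python3 -m pendant '[0.5,0,0,0,0,0,0, 0.6,0,0,0,0,0,0, 0.7,0,0,0,0,0,0, 0.8,0,0,0,0,0,0, 0.9,0,0,0,0,0,0, 1,0,0,0,0,0,0, 1,0,0,0,0,0,0, 1,0,0,0,0,0,0]';python3 -c "
from h import *
st();snap('wrist','g8')"
```

```text
time_s: 19.42
ee_pos: [0.564, 0.1796, 0.1152]
ee_rot: [-179.9, 0.0, 95.1]
ft_force: [-0.4, -0.8, 0.5]
opening: 0.0516
time_s: 20.08
ee_pos: [0.565, 0.1798, 0.1172]
ee_rot: [179.9, -0.0, 95.1]
ft_force: [-1.5, -0.8, 6.9]
opening: 0.0111
t 20.08 pos [0.565  0.1798 0.1172] rot [179.93  -0.    95.07] F [-1.5 -0.8  6.9] T [-0.07  0.24  0.01] op 0.0111 j [ -7.2  34.4 -20.8 113.6  20.3  35.4 -36.3]
```

View pics/g8.png

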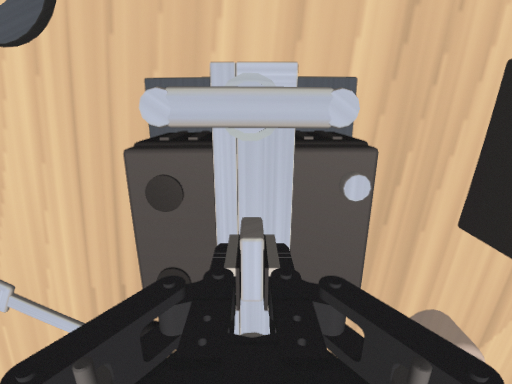

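```bash
python3 -m pendant '[1,0,0,0.001,0,0,0, 1,0,0,0.001,0,0,0, 1,0,0,0.0007,0,0,0, 1,0,0,0,0,0,0, 1,0,0,0,0,0,0, 1,-0.002,-0.0002,0,0,0,0, 1,-0.004,-0.0003,0,0,0,0, 1,-0.004,-0.0003,0,0,0,0]';python3 -c "
from h import *
st()"
```

```text
time_s: 20.8
ee_pos: [0.554, 0.1787, 0.1188]
ee_rot: [-180.0, 0.0, 95.1]
ft_force: [-0.8, 0.2, -1.1]
opening: 0.0109
t 20.8 pos [0.554  0.1787 0.1188] rot [-1.7997e+02  1.0000e-02  9.5060e+01] F [-0.8  0.2 -1.1] T [-0.01  0.03  0.  ] op 0.0109 j [ -7.3  33.7 -20.9 114.9  20.2  34.9 -36.7]
```

```bash
python3 -m pendant '[1,-0.006,-0.0005,0,0,0,0, 1,-0.008,-0.0007,0,0,0,0, 1,-0.009,-0.0008,0,0,0,0, 1,-0.009,-0.0008,0,0,0,0, 1,-0.009,-0.0008,0,0,0,0, 1,-0.007,-0.0006,0,0,0,0, 1,-0.004,-0.0003,0,0,0,0, 1,-0.001,0,0,0,0,0]';python3 -c "
from h import *
st()"
python3 -m pendant '[1,-0.003,-0.0003,0,0,0,0, 1,-0.005,-0.0004,0,0,0,0, 1,-0.006,-0.0005,0,0,0,0, 1,-0.006,-0.0005,0,0,0,0, 1,-0.005,-0.0004,0,0,0,0, 1,-0.003,-0.0002,0,0,0,0, 1,-0.001,0,0,0,0,0, 1,0,0,0,0,0,0]';python3 -c "
from h import *
st();snap('wrist','g9')"
```

```text
time_s: 21.47
ee_pos: [0.5003, 0.1741, 0.119]
ee_rot: [-180.0, 0.0, 95.1]
ft_force: [-0.4, -0.1, -1.5]
opening: 0.0113
t 21.47 pos [0.5003 0.1741 0.119 ] rot [-1.7996e+02  3.0000e-02  9.5110e+01] F [-0.4 -0.1 -1.5] T [0.05 0.08 0.01] op 0.0113 j [ -8.7  30.8 -20.7 121.5  20.5  31.1 -39.4]
time_s: 22.13
ee_pos: [0.4722, 0.172, 0.119]
ee_rot: [-180.0, 0.0, 95.1]
ft_force: [0.3, -0.3, -1.6]
opening: 0.011
t 22.13 pos [0.4722 0.172  0.119 ] rot [-180.      0.     95.09] F [ 0.3 -0.3 -1.6] T [ 0.04 -0.04  0.04] op 0.011 j [ -9.7  29.3 -20.5 124.8  20.7  29.  -41. ]
```

View pics/g9.png

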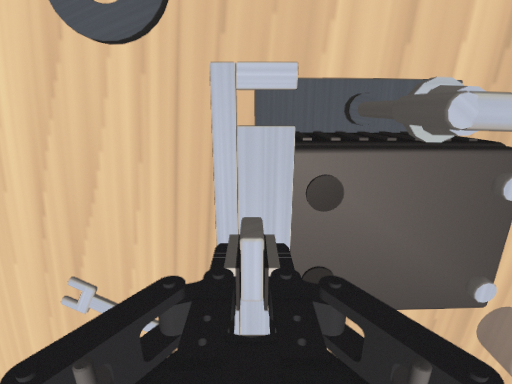

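```bash
python3 -m pendant '[1,0,0,0.004,0,0,0, 1,0,0,0.01,0,0,0, 1,0,0,0.018,0,0,0, 1,0,0,0.022,0,0,0, 1,0,0,0.022,0,0,0, 1,0,0,0.016,0,0,0, 1,0,0,0.009,0,0,0, 1,0,0,0.004,0,0,0]' 60;python3 -c "
from h import *
st();snap('wrist','g10')"
```

```text
time_s: 22.85
ee_pos: [0.4735, 0.1724, 0.2261]
ee_rot: [179.8, -0.0, 95.0]
ft_force: [-0.1, 0.1, -1.8]
opening: 0.0108
t 22.85 pos [0.4735 0.1724 0.2261] rot [ 1.798e+02 -5.000e-02  9.504e+01] F [-0.1  0.1 -1.8] T [0.01 0.   0.01] op 0.0108 j [ -4.4  20.1 -26.3 119.9  13.1  42.5 -33.9]
```

View pics/g10.png

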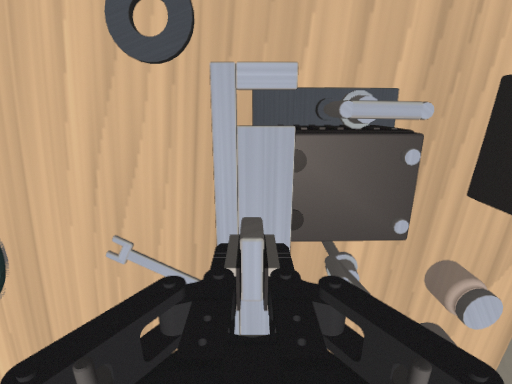

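Strap held level, slots clear of the studs. Now to the tray.

```bash
python3 -m pendant '[1,0.0021,-0.008,0,0,0,0.005, 1,0.0042,-0.016,0,0,0,0.01, 1,0.0064,-0.024,0,0,0,0.015, 1,0.0074,-0.028,0,0,0,0.015, 1,0.0074,-0.028,0,0,0,0.015, 1,0.0074,-0.028,0,0,0,0.015, 1,0.0074,-0.028,0,0,0,0.015, 1,0.0074,-0.028,0,0,0,0.015]'
python3 -m pendant '[1,0.0074,-0.028,0,0,0,0.015, 1,0.0074,-0.028,0,0,0,0.015, 1,0.0074,-0.028,0,0,0,0.015, 1,0.0074,-0.028,0,0,0,0.015, 1,0.0069,-0.026,0,0,0,0.015, 1,0.0058,-0.022,0,0,0,0.012, 1,0.0042,-0.016,0,0,0,0.01, 1,0.0024,-0.009,0,0,0,0.006]'
python3 -m pendant '[1,0.001,-0.003,0,0,0,0, 1,0,-0.001,0,0,0,0, 1,0,0,0,0,0,0, 1,0,0,0,0,0,0, 1,0,0,0,0,0,0, 1,0,0,0,0,0,0, 1,0,0,0,0,0,0, 1,0,0,0,0,0,0]'
python3 -c "
from h import *
st();
c=env.get_calibration('wrist'); np.save('c11.npy',c,allow_pickle=True)
snap('wrist','g11')"
```

```text
time_s: 23.57
ee_pos: [0.5212, -0.0183, 0.2225]
ee_rot: [-179.8, -0.0, 101.1]
ft_force: [-0.3, -0.1, -1.9]
opening: 0.0106
time_s: 24.23
ee_pos: [0.57, -0.205, 0.222]
ee_rot: [-179.8, -0.0, 106.8]
ft_force: [0.4, 0.0, -1.3]
opening: 0.0105
time_s: 24.9
ee_pos: [0.5721, -0.2046, 0.2241]
ee_rot: [180.0, 0.0, 107.0]
ft_force: [-0.4, 0.8, -1.1]
opening: 0.0106
t 24.9 pos [ 0.5721 -0.2046  0.2241] rot [1.8000e+02 1.0000e-02 1.0702e+02] F [-0.4  0.8 -1.1] T [ 0.02  0.02 -0.03] op 0.0106 j [ 32.8  27.5 -24.1 107.4  14.7  48.1  18.2]
```

View pics/g11.png

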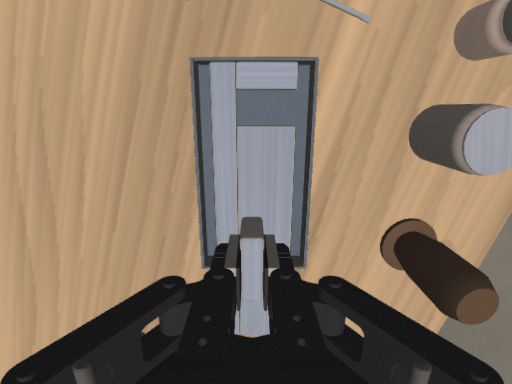

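```bash
python3 - <<'E'
from h import *
c=np.load('c11.npy',allow_pickle=True).item()
P=[atz(c,p,.035) for p in [(191,59),(318,58),(307,267),(203,268)]]
P=np.array(P);print(P,P.mean(0),np.linalg.norm(P[0]-P[1]),np.linalg.norm(P[0]-P[3]))
E
python3 -m pendant '[1,0,0,-0.01,0,0,0, 1,0,0,-0.02,0,0,0, 1,0,0,-0.026,0,0,0, 1,0,0,-0.026,0,0,0, 1,0,0,-0.026,0,0,0, 1,0,0,-0.022,0,0,0, 1,0,0,-0.014,0,0,0, 1,0,0,-0.006,0,0,0]'; python3 -c "
from h import *
st()"
```

```text
[[ 0.47278053 -0.10190016  0.035     ]
 [ 0.60346698 -0.06077714  0.035     ]
 [ 0.68080506 -0.30443237  0.035     ]
 [ 0.54795396 -0.3466808   0.035     ]] [ 0.57625163 -0.20344761  0.035     ] 0.13700383383423245 0.25606367301574523
time_s: 25.62
ee_pos: [0.5702, -0.2045, 0.0709]
ee_rot: [-179.8, -0.2, 107.0]
ft_force: [-0.5, -0.2, -2.1]
opening: 0.0103
t 25.62 pos [ 0.5702 -0.2045  0.0709] rot [-1.7977e+02 -1.6000e-01  1.0699e+02] F [-0.5 -0.2 -2.1] T [-0.01  0.03 -0.01] op 0.0103 j [ 28.3  38.9 -18.4 112.9  22.   31.9  11.9]
```

```bash
python3 -m pendant '[1,0,0,-0.006,0,0,0, 1,0,0,-0.01,0,0,0, 1,0,0,-0.011,0,0,0, 1,0,0,-0.01,0,0,0, 1,0,0,-0.007,0,0,0, 1,0,0,-0.003,0,0,0, 1,0,0,0,0,0,0, 1,0,0,0,0,0,0]'; python3 -c "
from h import *
st()"
python3 -m pendant '[1,0,0,-0.001,0,0,0, 1,0,0,-0.001,0,0,0, 1,0,0,-0.001,0,0,0, 1,0,0,-0.001,0,0,0, 1,0,0,-0.001,0,0,0, 1,0,0,-0.001,0,0,0, 1,0,0,0,0,0,0, 1,0,0,0,0,0,0]'; python3 -c "
from h import *
st()"
```

```text
time_s: 26.28
ee_pos: [0.5722, -0.205, 0.027]
ee_rot: [180.0, 0.0, 107.0]
ft_force: [0.4, -0.3, -1.3]
opening: 0.0107
t 26.28 pos [ 0.5722 -0.205   0.027 ] rot [180.     0.   106.98] F [ 0.4 -0.3 -1.3] T [ 0.   -0.   -0.05] op 0.0107 j [ 26.6  42.6 -15.9 113.5  24.1  27.1  10. ]
time_s: 26.95
ee_pos: [0.5721, -0.205, 0.0209]
ee_rot: [-180.0, -0.0, 107.0]
ft_force: [0.3, -1.0, -0.9]
opening: 0.0104
t 26.95 pos [ 0.5721 -0.205   0.0209] rot [-179.99   -0.    106.99] F [ 0.3 -1.  -0.9] T [ 0.02 -0.01 -0.03] op 0.0104 j [ 26.3  43.1 -15.6 113.6  24.3  26.5   9.8]
```

```bash
python3 -m pendant '[1,0,0,-0.0007,0,0,0, 1,0,0,-0.0007,0,0,0, 1,0,0,-0.0007,0,0,0, 1,0,0,-0.0007,0,0,0, 1,0,0,0,0,0,0, 1,0,0,0,0,0,0, 1,0,0,0,0,0,0, 1,0,0,0,0,0,0]'; python3 -c "
from h import *
st()"
```

```text
time_s: 27.62
ee_pos: [0.5721, -0.205, 0.0183]
ee_rot: [180.0, 0.0, 107.0]
ft_force: [-1.0, -0.2, -0.0]
opening: 0.0107
t 27.62 pos [ 0.5721 -0.205   0.0183] rot [180.     0.   106.99] F [-1.  -0.2 -0. ] T [0.02 0.   0.03] op 0.0107 j [ 26.2  43.3 -15.4 113.6  24.5  26.2   9.7]
```

```bash
python3 -m pendant '[1,0,0,-0.0007,0,0,0, 1,0,0,-0.0007,0,0,0, 1,0,0,0,0,0,0, 1,0,0,0,0,0,0, 1,0,0,0,0,0,0, 1,0,0,0,0,0,0, 1,0,0,0,0,0,0, 1,0,0,0,0,0,0]'; python3 -c "
from h import *
st()"
```

```text
time_s: 28.28
ee_pos: [0.5721, -0.205, 0.0183]
ee_rot: [-180.0, 0.0, 107.0]
ft_force: [-2.7, 0.5, 10.0]
opening: 0.0108
t 28.28 pos [ 0.5721 -0.205   0.0183] rot [-1.7998e+02  4.0000e-02  1.0699e+02] F [-2.7  0.5 10. ] T [0.14 0.64 0.04] op 0.0108 j [ 26.2  43.3 -15.4 113.6  24.5  26.2   9.6]
```

```bash
python3 -m pendant '[1,0,0,0.0008,0,0,0, 0.95,0,0,0,0,0,0, 0.9,0,0,0,0,0,0, 0.8,0,0,0,0,0,0, 0.7,0,0,0,0,0,0, 0.6,0,0,0,0,0,0, 0.5,0,0,0,0,0,0, 0.5,0,0,0,0,0,0]'; python3 -c "
from h import *
st()"
python3 -m pendant '[0.5,0,0,0.003,0,0,0, 0.5,0,0,0.008,0,0,0, 0.5,0,0,0.015,0,0,0, 0.5,0,0,0.025,0,0,0, 0.5,0,0,0.03,0,0,0, 0.5,0,0,0.03,0,0,0, 0.5,0,0,0.03,0,0,0, 0.5,0,0,0.03,0,0,0]'
python3 -m pendant '[0.5,0,0,0.025,0,0,0, 0.5,0,0,0.015,0,0,0, 0.5,0,0,0.008,0,0,0, 0.5,0,0,0,0,0,0, 0.5,0,0,0,0,0,0, 0.5,0,0,0,0,0,0, 0.5,0,0,0,0,0,0, 0.5,0,0,0,0,0,0]'
python3 -c "
from h import *
st();
c=env.get_calibration('wrist'); np.save('c12.npy',c,allow_pickle=True)
snap('wrist','g12');snap('top','t12');snap('scene','s12')"
```

```text
time_s: 28.95
ee_pos: [0.5721, -0.205, 0.0174]
ee_rot: [-180.0, -0.0, 107.0]
ft_force: [0.9, 0.0, -0.1]
opening: 0.0427
t 28.95 pos [ 0.5721 -0.205   0.0174] rot [-1.7999e+02 -1.0000e-02  1.0698e+02] F [ 0.9  0.  -0.1] T [0.01 0.03 0.04] op 0.0427 j [ 26.2  43.4 -15.4 113.6  24.5  26.1   9.6]
time_s: 29.62
ee_pos: [0.5718, -0.2049, 0.1907]
ee_rot: [180.0, 0.0, 107.0]
ft_force: [0.3, -0.2, -0.2]
opening: 0.0425
time_s: 30.28
ee_pos: [0.5713, -0.2048, 0.2352]
ee_rot: [-179.9, -0.1, 107.0]
ft_force: [-0.4, -0.1, 0.3]
opening: 0.0427
t 30.28 pos [ 0.5713 -0.2048  0.2352] rot [-1.7988e+02 -9.0000e-02  1.0699e+02] F [-0.4 -0.1  0.3] T [-0.05  0.02 -0.02] op 0.0427 j [ 33.3  26.9 -24.7 106.8  14.4  49.5  18.5]
```

View pics/g12.png

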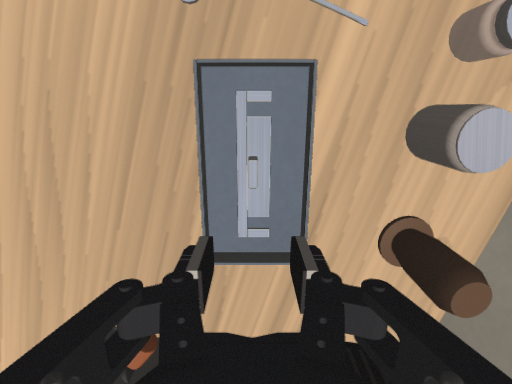

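View pics/t12.png

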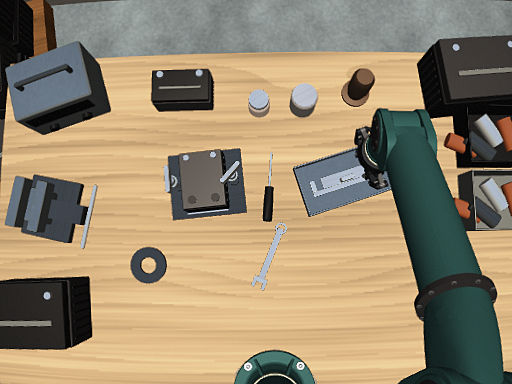

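View pics/s12.png

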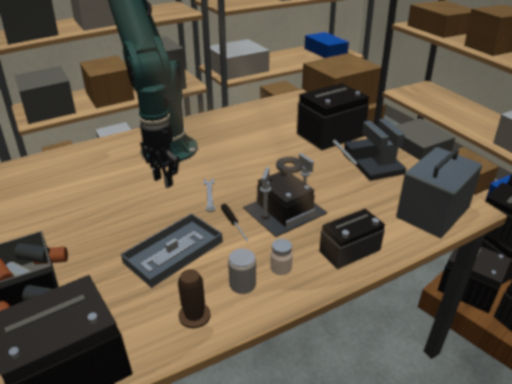

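```bash
python3 - <<'E'
from h import *
c=np.load('c12.npy',allow_pickle=True).item()
f=atz(c,(253,173.5),.040); d=f[:2]-[0.573,-.2045]; a=np.radians(16.9)
print('fin',f,'tray xy',d@[np.cos(a),np.sin(a)],d@[-np.sin(a),np.cos(a)])
im=cv2.imread('pics/t12.png'); cv2.imwrite('pics/t12z.png',cv2.resize(im[140:225,150:255],None,fx=6,fy=6,interpolation=cv2.INTER_CUBIC))
E
```

```text
fin [ 0.57308464 -0.20468413  0.04      ] tray xy 2.7459480939611082e-05 -0.00020077979747343163
```

View pics/t12z.png

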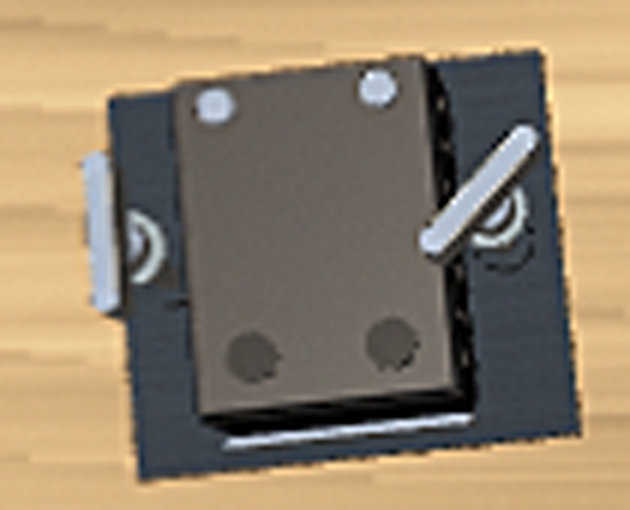

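Both wings stayed about 100° turned. The strap lies flat in the middle of the tray, fin up, and the arm is clear of everything.

```bash
python3 -c "
from h import *
st(); print(env.job_done())"
```

```text
t 30.43 pos [ 0.5719 -0.2049  0.2359] rot [-1.7994e+02 -5.0000e-02  1.0699e+02] F [-0.7 -0.2 -0.1] T [ 0.01 -0.    0.01] op 0.0426 j [ 33.3  26.8 -24.8 106.7  14.4  49.5  18.5]
the job is handed in; nothing more can be done
None
```

The strap is off the battery and lies flat, fin up, in the middle of the grey tray. I handed the job in at 30.4 s; the hand-in gives no verdict.

**Nuts:** I felt each one by small turns with light grip. The right one (–y end of the cradle) gives clockwise, so it has the left-hand thread. The left one gives anticlockwise. Both were backed off about 102°, or 1.77 rad, by the tool's rotation, and the last picture shows both wings still turned.

**Strap:** I lifted it about 1.6 mm and slid it level about 93 mm towards cradle –x. I then carried it over, felt the tray floor (about 10 N on contact) and released it.

**Last checks:**
- The fin measured within 1 mm of the tray centre in the last wrist picture, and the strap is aligned with the tray. The tray centre itself is known to about 4 mm.
- The gripper was open at 43 mm and 0.236 m above the bench, with no contact force.
- The bystanders look unmoved in the last top and scene pictures. I judged this by eye and did not measure it.

**Did not agree or went unplanned:**
- An early wrist measurement of the right nut was about 14 mm off, because the arm was still swinging after a fast stop. I repeated it at rest and it came to within 3 mm of the top-camera value.
- When I first gripped the right nut, before any test turn, the wrist read –0.46 N m. That means it may have been pushed its tightening way then, by about 0.15 rad at most against the 0.35 rad limit. The torque dropped to near zero once I turned it clockwise.

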